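# Index the sample carousel and load a reagent bottle

## Robot

A 6-joint arm with a two-finger parallel gripper is mounted at the origin on the work surface. World frame = base frame: x ahead of the robot, y to its left, z up, the work surface at z = 0. Lengths are in m, angles in rad, forces in N, time in s.
With the tool pointing down it reaches from about 0.3 to 0.775 m from the base axis. Payload 14.6 kg.
Tool frame: the origin (TCP) lies at the very end of the fingers, on their centre line; the grasp point (between the pads) lies 19 mm behind it (ctrl.hold_point_z is the distance from the TCP to the grasp point, in m); x points along the fingers, y is the direction in which the jaws open and shut, and the axes are right-handed (so a half turn about x gives the same grasp; the last joint's range is limited). The gripper opens to 94 mm and grips with 3 to 60 N. Pads are 16 mm wide; open, the fingers measure 119 mm over their backs; the gripper's body (75 mm by 177 mm) begins 78 mm behind the grasp point.
Start: joints at [-1.278, 0.3, 1.521, -0, 1.321, -0.067], TCP at [0.194, -0.515, 0.205] pointing down, gripper open.
Joint ranges: [-3.03, 3.03], [-0.79, 2.21], [0.23, 2.52], [-1.04, 4.18], [0, 3.07], [-2.55, 2.55]. Speed limits (rad/s): [2.22, 2.22, 2.57, 3.14, 3.14, 3.14].

## Interface

Orientations are given as [roll, pitch, yaw] about the fixed x, y, z axes, in that order (R = Rz(yaw) Ry(pitch) Rx(roll)).
In Python, from station import get_obs, camera, ticket, ctrl gives the robot as it stands.
- The arm moves only by the tool step_arm, never from a script. Its argument "motion" is a list that holds one entry, the list of rows, each a list of 6 numbers: the shift along the tool's x, y, z in m, then the turn, a rotation vector about the tool's x, y, z in degrees. A call has 1 to 12 rows; each row shifts and turns the commanded pose from where the row before left it, along the tool's axes as they then stand; what a row does not reach is not made up. A row lasts 1/8 s, in which the tool goes at most 62.5 mm and 10.7 degrees, less where a joint would pass 70% of its speed; a pose out of reach is approached as far as the arm can. A call is refused whole if a number of a shift passes 0.0625 or a number of a turn 10.7, either way. A call with a gripper value outside its range is refused whole. "fingers" is the finger opening in m, from 0 to 0.094, set as the call begins (left out, the last holds). The fingers move at their own pace and stop on an object; "squeeze" is the grip in N (left out, the last holds). Time passes only in rows, so rows that do not move let the fingers close. It gives the time, the measured TCP pose, the force and the opening at its end, in the units of the state.
- get_obs(): the state, without advancing time (a new reading comes with each control period).
- camera(name): name is "scene" or "top" or "wrist"; returns a dict with "pixels" (400x640x3 uint8, red, green, blue), "fx", "fy", "cx", "cy" (pixels), "k1" (the pictures are not rectified: a ray, as slopes to the right and down, at radius r is drawn at 1 + k1 r^2 times it, then the intrinsics apply), "extrinsics" (4x4, takes a point from world to camera coordinates); the wrist camera has in their place "T_tool_cam" (4x4, takes a point from camera to tool coordinates, whose origin is the TCP and whose axes are the tool frame's). Camera axes: x right, y up, looking along -z (the intrinsics and any distortion apply to the point x, -y, -z); pixel columns grow to the right and rows downward; lengths in m; the calibration is good to about 2 mm. A picture is of the moment at which its call begins: read the wrist's pose just before it. There is no depth.
- ticket.hand_in(): hands the job in, once; it reports no verdict.
The state is a dict: "time_s": time; "qpos": joint angles; "joint_vel": joint speeds; "tau": joint torques, N m; "ee_pos": TCP position; "eef_rot": TCP orientation; "force": force on the tool from outside, world axes, zero at the start; "moment": the same for the moment, N m; "grip_width": finger opening in m.
Only numpy, scipy, OpenCV 4.12 (cv2) and the standard library are available. Lean on these libraries where they do the work, as an engineer would, in place of code of your own. Each camera call takes 0.05 s, during which the arm holds its last target.

## Task

Load the amber bottle that stands on the cork mat into the carousel pocket of its cap's colour. First press the centre knob and turn the carousel until that pocket stands under the gap in the clear cover and the knob has sprung fully up again, locked, never forcing it while it is locked; then stand the bottle gently upright on the pocket's floor. Leave the other bottles standing on the tray, and leave the beaker alone.

Things in the scene. Friction and masses are not known exactly. Their poses are not given: they have to be found in the camera images.
- changer: Sample changer, fixed to the bench: white round base 300 mm across and, on four steel posts 141 mm from the axis, a clear flat cover 300 mm across, top 98 mm above the bench, 4 mm thick (the posts' nuts rise 7 mm above it). Origin on the carousel's axis at bench level, z up. Under the cover a ring with eight notches, 45 degrees apart, locks the carousel.
- load_gap (a point): Middle of the one loading gap in the cover, 96 mm from the axis towards the changer's -x, level with the cover's top (98 mm above the bench). The gap is a wedge 44 degrees wide with blue edges, open to the rim, starting at the knob's hole (37 mm from the axis); 72 mm wide at this point.
- carousel: Turntable under the cover, 260 mm across, white walls, eight wedge pockets 45 degrees apart with coloured floors and rim tabs: counter-clockwise from above red, white, blue, black, yellow, green, grey, orange. Origin on its axis, 22 mm above the bench. Wall tops are 62 mm above the bench. The red, white and orange pockets hold bottles that cannot be taken out.
- blue_pocket (a point): Centre of the floor of the blue pocket (empty), 96 mm from the axis, 26 mm above the bench; turns with the carousel. Each pocket spans 46 to 126 mm from the axis and is 70 mm wide here. When a pocket is centred on the gap, the pin faces a notch.
- black_pocket (a point): Centre of the floor of the black pocket (empty); like the blue pocket.
- yellow_pocket (a point): Centre of the floor of the yellow pocket (empty); like the blue pocket.
- green_pocket (a point): Centre of the floor of the green pocket (empty); like the blue pocket.
- knob_flange (a point): Centre of the top of the centre knob's grey flange, on the carousel's axis; turns with the carousel, sinks with the knob; 108 mm above the bench when fully up. Flange 68 mm across. On it stands a black grip bar 56 mm long (this point's x), 16 mm thick (its y), 26 mm tall; a white mark at its -x end points to the red pocket. Turning the bar, either way without end, turns the carousel.
- index_knob (a joint): How far the knob is pushed down, m: 0 up, 0.008 bottom; spring 7 N at the top, 11 N at the bottom. Up (at the start): pin in a notch, carousel locked (2 degrees of play); do not force it. Down past 0.007: free, turns with 0.1 N m, stays where left. Let go between notches it rests 0.007 down, pin rubbing under the ring, still free, and pops up within 2 degrees of a notch if free to rise.
- cork_mat: Cork mat 90 by 90 mm, 4 mm thick, fixed on the bench to the left of the changer. Origin: centre of its underside. One bottle stands on it: the one to load; its cap may be blue, black, yellow or green.
- blue_bottle: Amber glass bottle with a blue cap: 34 mm in diameter, 62 mm tall, screw cap 23 mm in diameter over its top 18 mm; about 70 g. Origin: centre of its underside, z up. Stands on the cork mat or on the spill tray. In a pocket its top lies 88 mm above the bench, 6 mm under the cover.
- black_bottle: The same bottle with a black cap, on the mat or on the tray. Origin: centre of its underside, z up.
- yellow_bottle: The same bottle with a yellow cap, on the mat or on the tray. Origin: centre of its underside, z up.
- green_bottle: The same bottle with a green cap, on the mat or on the tray. Origin: centre of its underside, z up.
- spill_tray: White fixed tray 250 mm (x) by 100 mm (y), floor 4 mm thick, rim 14 mm high, right of the changer. Origin: centre of its underside. The three bottles not to be loaded stand on it in a row along its x, about 78 mm apart.
- beaker: Empty glass beaker, 68 mm across, 90 mm tall, standing on the bench; leave alone. Origin: centre of its underside.
There are look-alikes about, which are no part of the job. Leave any pink or red look-alike of the green_bottle alone.

How it is judged:
On the way, in this order (a step that is already met when the one before it is completed fails the run):
1. with its bottle still on the mat, the pocket of that bottle's cap colour stands under the loading gap (within 10 mm) and the knob is up (within 2 mm), locked (value of joint index_knob below 0.002 m and ((horizontal distance between blue_bottle and cork_mat below 0.08 m and horizontal distance between blue_pocket and load_gap below 0.01 m) or (horizontal distance between black_bottle and cork_mat below 0.08 m and horizontal distance between black_pocket and load_gap below 0.01 m) or (horizontal distance between yellow_bottle and cork_mat below 0.08 m and horizontal distance between yellow_pocket and load_gap below 0.01 m) or (horizontal distance between green_bottle and cork_mat below 0.08 m and horizontal distance between green_pocket and load_gap below 0.01 m))), for 0.3 s.
2. that bottle stands on the floor of that pocket (((horizontal distance between blue_bottle and blue_pocket below 0.034 m and z of blue_bottle in the frame of blue_pocket between -0.004 and 0.004 m and angle between blue_bottle's own z axis and vertical below 0.15 rad) or (horizontal distance between black_bottle and black_pocket below 0.034 m and z of black_bottle in the frame of black_pocket between -0.004 and 0.004 m and angle between black_bottle's own z axis and vertical below 0.15 rad) or (horizontal distance between yellow_bottle and yellow_pocket below 0.034 m and z of yellow_bottle in the frame of yellow_pocket between -0.004 and 0.004 m and angle between yellow_bottle's own z axis and vertical below 0.15 rad) or (horizontal distance between green_bottle and green_pocket below 0.034 m and z of green_bottle in the frame of green_pocket between -0.004 and 0.004 m and angle between green_bottle's own z axis and vertical below 0.15 rad))), for 0.2 s.
At the end, for the whole second after the job is handed in: The mat's bottle is at rest in the pocket of its cap colour, foot within 4 mm of the floor, upright within 0.15 rad; that pocket is within 10 mm of the gap's middle, the knob up within 2 mm (locked); the three other bottles stand upright on the spill tray (within 125 mm of its centre) (value of joint index_knob below 0.002 m and ((horizontal distance between blue_pocket and load_gap below 0.01 m and horizontal distance between blue_bottle and blue_pocket below 0.034 m and z of blue_bottle in the frame of blue_pocket between -0.004 and 0.004 m and angle between each of blue_bottle, black_bottle, yellow_bottle, green_bottle's own z axis and vertical below 0.15 rad and linear speed of blue_bottle below 0.02 m/s and horizontal distance between each of black_bottle, yellow_bottle, green_bottle and spill_tray below 0.125 m and z of each of black_bottle, yellow_bottle, green_bottle in the frame of spill_tray below 0.01 m) or (horizontal distance between black_pocket and load_gap below 0.01 m and horizontal distance between black_bottle and black_pocket below 0.034 m and z of black_bottle in the frame of black_pocket between -0.004 and 0.004 m and angle between each of black_bottle, blue_bottle, yellow_bottle, green_bottle's own z axis and vertical below 0.15 rad and linear speed of black_bottle below 0.02 m/s and horizontal distance between each of blue_bottle, yellow_bottle, green_bottle and spill_tray below 0.125 m and z of each of blue_bottle, yellow_bottle, green_bottle in the frame of spill_tray below 0.01 m) or (horizontal distance between yellow_pocket and load_gap below 0.01 m and horizontal distance between yellow_bottle and yellow_pocket below 0.034 m and z of yellow_bottle in the frame of yellow_pocket between -0.004 and 0.004 m and angle between each of yellow_bottle, blue_bottle, black_bottle, green_bottle's own z axis and vertical below 0.15 rad and linear speed of yellow_bottle below 0.02 m/s and horizontal distance between each of blue_bottle, black_bottle, green_bottle and spill_tray below 0.125 m and z of each of blue_bottle, black_bottle, green_bottle in the frame of spill_tray below 0.01 m) or (horizontal distance between green_pocket and load_gap below 0.01 m and horizontal distance between green_bottle and green_pocket below 0.034 m and z of green_bottle in the frame of green_pocket between -0.004 and 0.004 m and angle between each of green_bottle, blue_bottle, black_bottle, yellow_bottle's own z axis and vertical below 0.15 rad and linear speed of green_bottle below 0.02 m/s and horizontal distance between each of blue_bottle, black_bottle, yellow_bottle and spill_tray below 0.125 m and z of each of blue_bottle, black_bottle, yellow_bottle in the frame of spill_tray below 0.01 m))); the robot touches nothing.
It fails at once if the locked carousel is forced: turned more than 5 degrees off a notch with the knob less than 4 mm down (value of joint index_knob below 0.004 m and (angle between the x axis of carousel and the x axis of changer, either way round between 0.087 and 0.698 rad or angle between the x axis of carousel and the x axis of changer, either way round between 0.873 and 1.484 rad)).
It fails at once if a bottle is dropped from more than about 20 mm (falls faster than 0.65 m/s with no finger on it) ((linear speed of blue_bottle above 0.65 m/s and contact force between the fingers and blue_bottle below 0.05 N) or (linear speed of black_bottle above 0.65 m/s and contact force between the fingers and black_bottle below 0.05 N) or (linear speed of yellow_bottle above 0.65 m/s and contact force between the fingers and yellow_bottle below 0.05 N) or (linear speed of green_bottle above 0.65 m/s and contact force between the fingers and green_bottle below 0.05 N)).
It fails at once if a bottle is tipped by more than 0.6 rad (angle between any of blue_bottle, black_bottle, yellow_bottle, green_bottle's own z axis and vertical above 0.6 rad).
It fails at once if the beaker is moved by more than 30 mm or tipped (distance of beaker from where it was at the start of the episode above 0.03 m or angle between beaker's own z axis and vertical above 0.4 rad).
It also fails if it takes over 61 s, if anything falls off the work surface, if the arm or the gripper's body presses on something with over 40 N, if the wrist force passes 120 N, or if a joint passes its speed limit or range.

## Working session

There is one attempt and no reset: what is moved stays moved. The work goes in short steps, Python scripts to look and compute and a tool call to move; the robot and the scene stay as the last step left them, time stands still between calls to the robot, and variables do not carry over. Pictures are saved under pics/ and viewed, and the job is handed in when it is done.

Besides the shell and the picture viewer there is one more tool, called after "Request:" in YAML: its name, and indented under it one key for each argument. step_arm: Moves the arm, as the interface text tells. Its arguments: {"type":"object","properties":{"motion":{"type":"array","items":{"type":"array","items":{"type":"array","items":{"type":"number"}}}},"fingers":{"type":"number"},"squeeze":{"type":"number"}},"required":["motion"]}

```bash
ls; mkdir -p pics
python3 - <<'E'
from station import get_obs, camera, ctrl
import cv2,numpy as np
o=get_obs();print(o)
print(ctrl.hold_point_z,dir(ctrl))
for n in ["scene","top","wrist"]:
    c=camera(n);cv2.imwrite(f"pics/{n}0.png",c["pixels"][:,:,::-1])
    print(n,{k:(np.round(v,4).tolist() if not np.isscalar(v) else v) for k,v in c.items() if k!="pixels"})
print(get_obs()['time_s'])
E
```

```text
pics
{'time_s': 0.0, 'qpos': array([-1.27757603e+00,  3.00475148e-01,  1.52159591e+00, -2.35863803e-05,
        1.32072647e+00, -6.66103537e-02]), 'joint_vel': array([ 0.00035069, -0.00241219, -0.00093861,  0.00028702, -0.00067983,
       -0.00097484]), 'tau': array([-1.22246729e-03, -5.31799150e+01, -3.52727330e+01,  7.07541802e-02,
        2.44479912e-02, -3.73739942e-05]), 'ee_pos': array([ 0.19356953, -0.51451548,  0.20487785]), 'eef_rot': array([-1.61844785,  1.56959124,  1.88298131]), 'force': array([-0.54371771,  0.99636696,  0.0629223 ]), 'moment': array([-0.0808067 , -0.05605184,  0.0108706 ]), 'grip_width': 0.09383179730024084}
0.0188 ['MotionError', '__class__', '__delattr__', '__dict__', '__dir__', '__doc__', '__eq__', '__format__', '__ge__', '__getattribute__', '__getstate__', '__gt__', '__hash__', '__init__', '__init_subclass__', '__le__', '__lt__', '__module__', '__ne__', '__new__', '__reduce__', '__reduce_ex__', '__repr__', '__setattr__', '__sizeof__', '__str__', '__subclasshook__', '__weakref__', 'hold_point_z']
scene {'fx': 424.04169220244415, 'fy': 424.04169220244415, 'cx': 317.3526369567689, 'cy': 191.70480864840044, 'k1': -0.015449844998460287, 'extrinsics': [[0.3104, 0.9506, -0.0025, -0.2183], [-0.7979, 0.262, 0.543, 0.4046], [0.5168, -0.1665, 0.8398, -1.3725], [0.0, 0.0, 0.0, 1.0]]}
top {'fx': 457.4753362935324, 'fy': 457.4753362935324, 'cx': 313.57879443976253, 'cy': 188.11243464434818, 'k1': -0.09732110880847268, 'extrinsics': [[0.0152, -0.9999, 0.0003, 0.0123], [0.9764, 0.0149, 0.2156, -0.5851], [-0.2156, -0.003, 0.9765, -1.0798], [0.0, 0.0, 0.0, 1.0]]}
wrist {'fx': 331.49294987417255, 'fy': 331.49294987417255, 'cx': 327.83809869744067, 'cy': 201.576033509371, 'k1': -0.048188722444328445, 'T_tool_cam': [[0.0008, 0.2806, -0.9598, -0.1803], [1.0, -0.0004, 0.0007, 0.0005], [-0.0002, -0.9598, -0.2806, -0.082], [0.0, 0.0, 0.0, 1.0]]}
0.15
```

View pics/scene0.png

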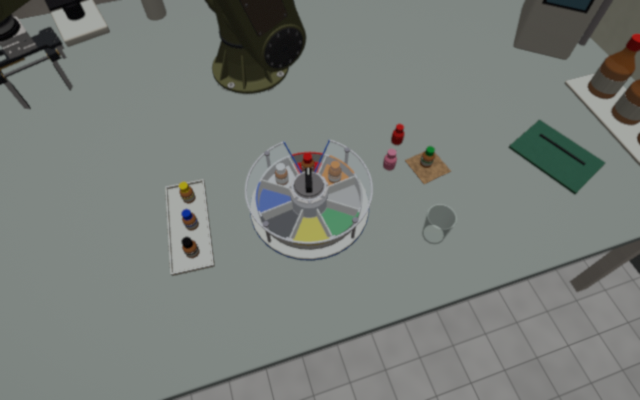

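View pics/top0.png

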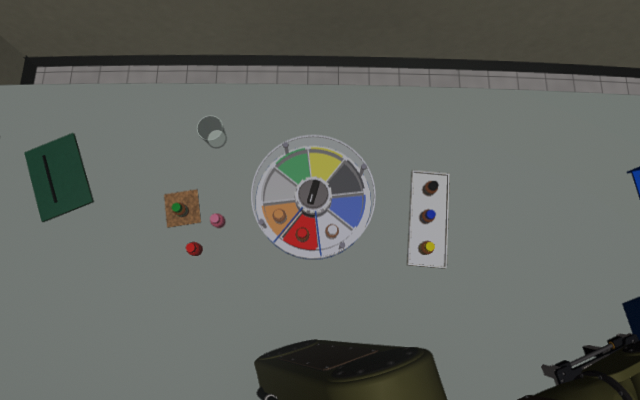

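View pics/wrist0.png

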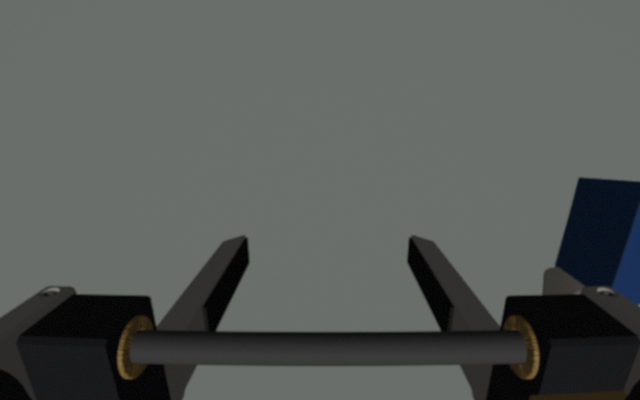

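```bash
cat > h.py <<'E'
import numpy as np,cv2
from station import get_obs,camera
from scipy.spatial.transform import Rotation as R
def tool():
    o=get_obs();T=np.eye(4);T[:3,:3]=R.from_euler('xyz',o['eef_rot']).as_matrix();T[:3,3]=o['ee_pos'];return T
def cam(n):
    Tt=tool();c=camera(n)
    c['T']=(Tt@np.array(c['T_tool_cam'])) if n=='wrist' else np.linalg.inv(np.array(c['extrinsics']))
    c['bgr']=c['pixels'][:,:,::-1].copy();return c
def ray(c,u,v):
    K=np.array([[c['fx'],0,c['cx']],[0,c['fy'],c['cy']],[0,0,1]])
    p=cv2.undistortPoints(np.array([[[u,v]]],float),K,np.array([c['k1'],0,0,0]))[0,0]
    d=c['T'][:3,:3]@np.array([p[0],-p[1],-1]);return c['T'][:3,3],d/np.linalg.norm(d)
def onz(c,u,v,z):
    o,d=ray(c,u,v);return o+d*(z-o[2])/d[2]
def tri(c1,p1,c2,p2):
    o1,d1=ray(c1,*p1);o2,d2=ray(c2,*p2)
    s=np.linalg.lstsq(np.c_[d1,-d2],o2-o1,rcond=None)[0]
    a=o1+s[0]*d1;b=o2+s[1]*d2;return (a+b)/2,np.linalg.norm(a-b)
def proj(c,P):
    q=np.linalg.inv(c['T'])@np.r_[P,1];x,y=q[0]/-q[2],-q[1]/-q[2];r=1+c['k1']*(x*x+y*y)
    return c['fx']*x*r+c['cx'],c['fy']*y*r+c['cy']
def blobs(c,lo,hi,box=None,amin=15):
    h=cv2.cvtColor(c['bgr'],cv2.COLOR_BGR2HSV);m=cv2.inRange(h,np.array(lo),np.array(hi))
    if box: k=np.zeros_like(m);k[box[1]:box[3],box[0]:box[2]]=255;m&=k
    n,l,s,ce=cv2.connectedComponentsWithStats(m)
    return [(np.round(ce[i],1).tolist(),s[i].tolist()) for i in range(1,n) if s[i][4]>=amin]
E
python3 - <<'E'
from h import *
t=cam('top');s=cam('scene')
for n,c,b in(('t',t,(225,110,400,280)),('s',s,(230,130,390,270))):
    cv2.imwrite(f'pics/{n}crop.png',cv2.resize(c['bgr'][b[1]:b[3],b[0]:b[2]],None,fx=4,fy=4,interpolation=cv2.INTER_CUBIC)[:600,:800])
    cv2.imwrite(f'pics/{n}crop2.png',cv2.resize(c['bgr'][120:260,150:260] if n=='t' else c['bgr'][110:250,370:470],None,fx=4,fy=4,interpolation=cv2.INTER_CUBIC)[:600,:800])
for n,c in(('t',t),('s',s)):
    print(n,'green',blobs(c,(45,120,40),(80,255,255)))
    print(n,'cork',blobs(c,(5,60,60),(20,255,255),amin=60))
    print(n,'yellow',blobs(c,(22,120,60),(33,255,255),amin=8))
    print(n,'blue',blobs(c,(105,150,60),(130,255,255),amin=8))
E
```

```text
t green [([57.0, 176.4], [25, 134, 66, 87, 3276]), ([175.9, 206.8], [172, 203, 9, 9, 66])]
t cork [([182.4, 207.9], [164, 189, 37, 38, 997]), ([279.0, 215.0], [262, 202, 36, 33, 723]), ([424.5, 247.7], [420, 241, 14, 13, 70])]
t yellow [([326.8, 150.5], [312, 148, 30, 9, 32]), ([322.5, 164.7], [310, 153, 31, 27, 547]), ([429.2, 246.2], [425, 242, 10, 10, 75])]
t blue [([636.7, 178.8], [632, 170, 8, 25, 116]), ([430.2, 214.1], [426, 210, 9, 9, 60])]
s green [([556.7, 156.2], [512, 122, 90, 69, 2094]), ([429.7, 150.8], [426, 147, 8, 9, 57])]
s cork [([619.9, 64.5], [600, 37, 40, 45, 886]), ([634.5, 92.7], [625, 79, 15, 28, 240]), ([598.7, 91.8], [588, 82, 27, 16, 151]), ([622.8, 117.3], [612, 106, 28, 19, 170]), ([427.3, 166.9], [406, 152, 44, 32, 761]), ([334.7, 170.3], [322, 156, 32, 29, 377]), ([307.3, 164.2], [300, 159, 15, 11, 92]), ([186.8, 193.2], [180, 186, 13, 12, 82]), ([189.7, 220.6], [182, 214, 14, 11, 65]), ([190.2, 248.4], [183, 241, 14, 13, 90])]
s yellow [([183.6, 186.8], [179, 182, 10, 11, 80]), ([310.1, 230.5], [296, 219, 30, 21, 438])]
s blue [([186.4, 214.1], [182, 210, 10, 9, 67])]
```

View pics/tcrop.png

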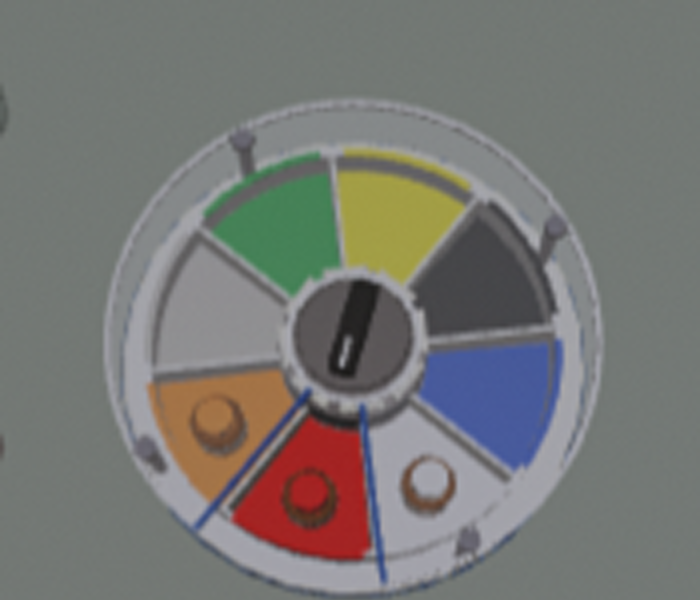

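View pics/scrop.png

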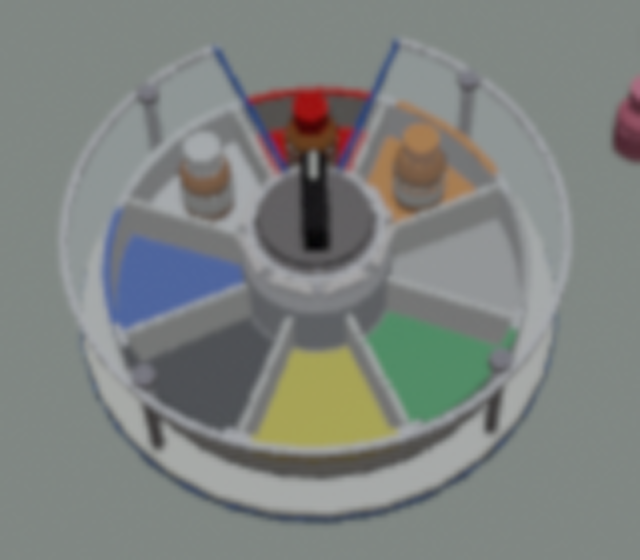

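View pics/scrop2.png

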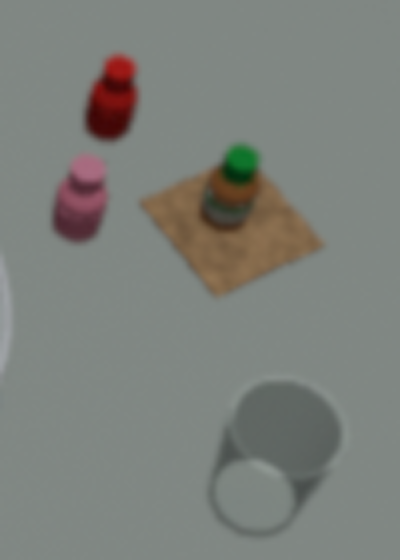

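View pics/tcrop2.png

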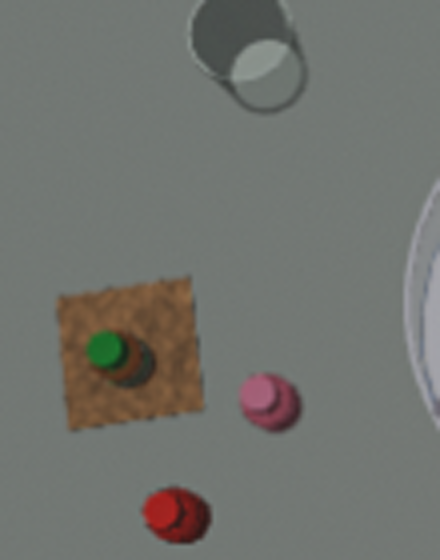

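The green-capped bottle stands on the cork mat at top (176,207). The look-alikes, red (191,248) and pink (215,219), stand off the mat. The white, red and orange carousel bottles are at about (332,231), (303,234) and (280,215). I choose the green one on the mat and need to bring the green pocket round to the gap.

Run:
```python
from h import *
t=cam('top');s=cam('scene')
P=[onz(t,225+x/4,110+y/4,.103) for x,y in((241,137),(556,228),(468,540),(150,450))]
P=np.array(P);m=P.mean(0);print('nuts top',np.round(P,3).tolist(),m)
print(np.linalg.norm(P[:,:2]-m[:2],axis=1), np.degrees(np.arctan2(*(P-m)[:,1::-1].T)))
Q=np.array([onz(s,230+x/4,130+y/4,.103) for x,y in((148,92),(468,78),(500,358),(144,372))]);print('nuts scene',np.round(Q,3).tolist(),Q.mean(0))
# bar top ends
a=[onz(t,225+x/4,110+y/4,.134) for x,y in((365,287),(343,372))];print('bar',a)
v=a[1]-a[0];print(np.degrees(np.arctan2(v[1],v[0])), np.linalg.norm(v),(a[0]+a[1])/2)
# blue edges
for A,B in(((308,392),(200,525)),((362,408),(383,578))):
    p=onz(t,225+A[0]/4,110+A[1]/4,.098);q=onz(t,225+B[0]/4,110+B[1]/4,.098);print('edge',p,q,np.degrees(np.arctan2(*(q-p)[1::-1])))
    print([np.degrees(np.arctan2(*(k-m)[1::-1])) for k in(p,q)])
g=tri(t,(175.9,206.8),s,(429.7,150.8));print('green cap',g, onz(t,175.9,206.8,.062),onz(s,429.7,150.8,.062))
print('mat',[onz(t,150+x/4,120+y/4,.004).round(3).tolist() for x,y in((57,297),(190,278),(204,408),(70,430))])
print('pink',onz(t,150+258/4,120+391/4,.06),'red',onz(t,150+162/4,120+509/4,.06),'beaker',onz(t,150+269/4,120+76/4,.0))
```

```text
nuts top [[0.686, 0.093, 0.103], [0.631, -0.101, 0.103], [0.44, -0.048, 0.103], [0.491, 0.141, 0.103]] [0.56195967 0.02126101 0.103     ]
[0.14314334 0.14044372 0.13993031 0.13954963] [  29.94144497  -60.60947779 -150.42709767  120.70740775]
nuts scene [[0.442, -0.046, 0.103], [0.494, 0.146, 0.103], [0.686, 0.094, 0.103], [0.633, -0.097, 0.103]] [0.56354952 0.02457119 0.103     ]
bar [array([0.58480748, 0.01498736, 0.134     ]), array([0.53383868, 0.02707079, 0.134     ])]
166.66282683303882 0.052381557484136906 [0.55932308 0.02102908 0.134     ]
edge [0.52803241 0.04819389 0.098     ] [0.44714462 0.11049954 0.098     ] 142.39392382181214
[np.float64(141.555988063525), np.float64(142.14432092235816)]
edge [0.51880442 0.01564675 0.098     ] [0.41766336 0.00183664 0.098     ] -172.2247418105839
[np.float64(-172.5877591674221), np.float64(-172.3332463354833)]
green cap (array([0.53257839, 0.36588404, 0.05841686]), np.float64(0.0009234804908232815)) [0.53211223 0.36523501 0.062     ] [0.53487461 0.36336275 0.062     ]
mat [[0.575, 0.417, 0.004], [0.59, 0.329, 0.004], [0.503, 0.314, 0.004], [0.487, 0.401, 0.004]]
pink [0.50655481 0.26631227 0.06      ] red [0.43216359 0.32169685 0.06      ] beaker [0.73186364 0.28570867 0.        ]
```

Run:
```python
from h import *
T=tool();print(T.round(3));o=get_obs();print(np.degrees(o['qpos']), np.degrees(np.arctan2(T[1,1],T[0,1])),np.degrees(np.arctan2(T[1,2],T[0,2])))
```

```text
[[-0.     0.352 -0.936  0.194]
 [ 0.    -0.936 -0.352 -0.515]
 [-1.    -0.    -0.     0.205]
 [ 0.     0.     0.     1.   ]]
[-7.32017679e+01  1.71923735e+01  8.71558826e+01  2.58555905e-04
  7.56707424e+01 -3.81691872e+00] -69.3849129796387 -159.38491348031377
```

Request:
step_arm:
  motion:
    - [[-0.003, 0, 0, 8.9, 0, 0], [-0.003, 0, 0, 8.9, 0, 0], [-0.003, 0, 0, 8.9, 0, 0], [-0.003, 0, 0, 8.9, 0, 0]]
  fingers: 0.05
  squeeze: 20

```text
time_s: 0.85
ee_pos: [0.1936, -0.5147, 0.2175]
eef_rot: [-1.032, 1.571, 1.843]
force: [-0.0, -0.6, 0.3]
grip_width: 0.0571
```

Request:
step_arm:
  motion:
    - [[0, -0.0558, -0.0197, 0, 0, 0], [0, -0.0558, -0.0197, 0, 0, 0], [0, -0.0558, -0.0197, 0, 0, 0], [0, -0.0558, -0.0197, 0, 0, 0], [0, -0.0558, -0.0197, 0, 0, 0], [0, -0.0558, -0.0197, 0, 0, 0], [0, -0.0558, -0.0197, 0, 0, 0], [0, -0.0558, -0.0197, 0, 0, 0], [0, -0.0558, -0.0197, 0, 0, 0], [0, -0.0558, -0.0197, 0, 0, 0], [0, -0.0558, -0.0197, 0, 0, 0], [0, 0, 0, 0, 0, 0]]

```text
time_s: 2.35
ee_pos: [0.5626, 0.025, 0.2167]
eef_rot: [-0.089, 1.57, 2.794]
force: [-0.1, -0.1, -0.6]
grip_width: 0.0498
```

Run:
```python
from h import *
T=tool();print(T.round(4));o=get_obs();print(o['time_s'],np.degrees(np.arctan2(T[1,1],T[0,1])),o['force'],np.degrees(o['qpos']))
c=cam('wrist');cv2.imwrite('pics/w1.png',c['bgr'])
print([proj(c,p) for p in((.562,.022,.108),(.562,.022,.134))])
```

```text
[[-9.000e-04 -2.548e-01 -9.670e-01  5.626e-01]
 [ 3.000e-04 -9.670e-01  2.548e-01  2.500e-02]
 [-1.000e+00 -1.000e-04  1.000e-03  2.167e-01]
 [ 0.000e+00  0.000e+00  0.000e+00  1.000e+00]]
2.35 -104.76402965353857 [-0.06010103 -0.13147672 -0.56411901] [-1.18998017e+00  1.84188519e+01  8.40255448e+01  1.81195926e-02
  7.76078865e+01  1.03570151e+02]
[(np.float64(330.9523610093411), np.float64(198.76168380168622)), (np.float64(331.2004547639531), np.float64(207.33412659251826))]
```

View pics/w1.png

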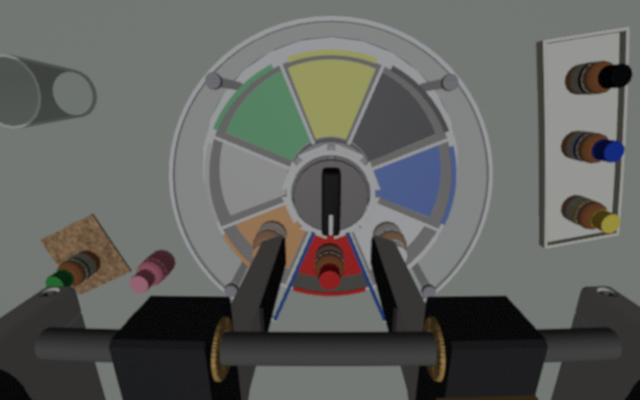

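Run:
```python
from h import *
c=cam('wrist')
h=cv2.cvtColor(c['bgr'],cv2.COLOR_BGR2HSV)
k=c['bgr'][140:250,280:385]
cv2.imwrite('pics/w1c.png',cv2.resize(k,None,fx=5,fy=5,interpolation=cv2.INTER_CUBIC))
m=cv2.inRange(c['bgr'],(0,0,0),(40,40,40));mm=np.zeros_like(m);mm[140:245,290:375]=m[140:245,290:375]
n,l,s,ce=cv2.connectedComponentsWithStats(mm)
for i in range(1,n):
    if s[i][4]>100:
        print(s[i],ce[i]);cn=cv2.findContours((l==i).astype(np.uint8),0,2)[0][0];print(cv2.minAreaRect(cn))
# nuts
print([onz(c,u,v,.105).round(4).tolist() for u,v in((214,81),(450,81))])
```

```text
[ 320  168   18   66 1007] [328.37239325 196.87785501]
((328.5, 200.5), (65.0, 17.0), 90.0)
[[0.6849, 0.0893, 0.105], [0.6343, -0.1022, 0.105]]
```

View pics/w1c.png

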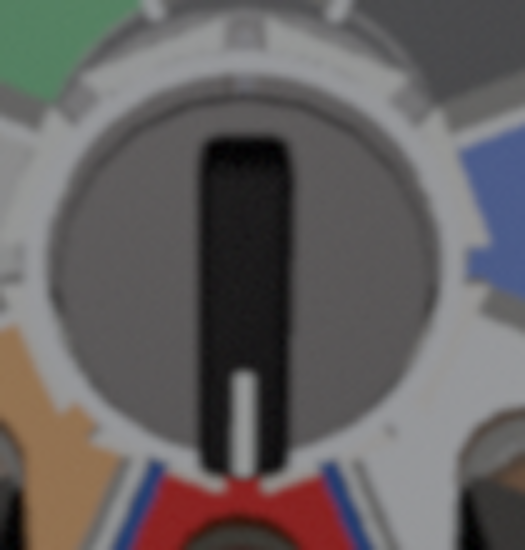

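Run:
```python
from h import *
c=cam('wrist')
a=onz(c,280+248/5,140+160/5,.134);b=onz(c,280+245/5,140+473/5,.134);print(a,b,(a+b)/2,np.linalg.norm(b-a),np.degrees(np.arctan2(*(b-a)[1::-1])))
# flange circle: left/right edges crop x 55..437 ; near row 260
a=onz(c,280+52/5,140+262/5,.108);b=onz(c,280+437/5,140+262/5,.108);print('fl',a,b,(a+b)/2,np.linalg.norm(b-a))
print('wid',np.linalg.norm(onz(c,320.4,200,.134)-onz(c,338.2,200,.134)))
```

```text
[0.58996771 0.01283453 0.134     ] [0.53766768 0.02721294 0.134     ] [0.56381769 0.02002374 0.134     ] 0.054240506897514466 164.62792301695285
fl [0.57596042 0.05303398 0.108     ] [ 0.55807734 -0.01414176  0.108     ] [0.56701888 0.01944611 0.108     ] 0.06951535599845687
wid 0.014714277436442942
```

Request:
step_arm:
  motion:
    - [[0.03, 0.004, -0.002, 0, 0, 0], [0.03, 0, 0, 0, 0, 0], [0.03, 0, 0, 0, 0, 0], [0.01, 0, 0, 0, 0, 0], [0, 0, 0, 0, 0, 0]]

```text
time_s: 3.12
ee_pos: [0.5625, 0.0171, 0.1179]
eef_rot: [2.648, 1.571, -0.756]
force: [0.8, 0.6, -0.3]
grip_width: 0.0498
```

Run:
```python
from h import *
T=tool();print(T.round(4));o=get_obs();print(o['time_s'],np.degrees(np.arctan2(T[1,1],T[0,1])),o['force'])
c=cam('wrist');cv2.imwrite('pics/w2.png',c['bgr'])
```

```text
[[ 0.     -0.2595 -0.9658  0.5625]
 [-0.     -0.9658  0.2595  0.0171]
 [-1.      0.     -0.      0.1179]
 [ 0.      0.      0.      1.    ]]
3.125 -105.03823097041446 [ 0.83170192  0.60718705 -0.28897881]
```

View pics/w2.png

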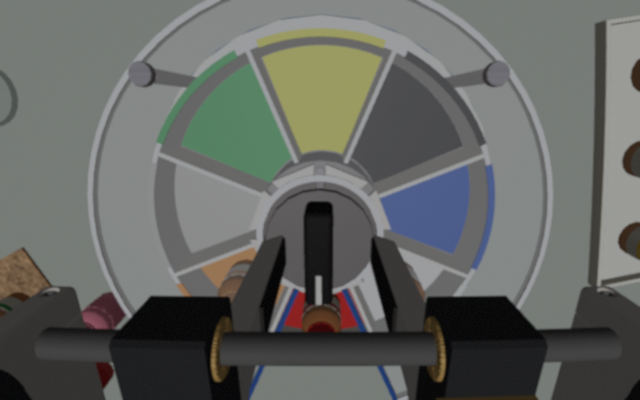

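Run:
```python
from h import *
c=cam('wrist')
cv2.imwrite('pics/w2c.png',cv2.resize(c['bgr'][180:320,240:400],None,fx=5,fy=5,interpolation=cv2.INTER_CUBIC)[:600])
T=tool()
for u in(305,318.5,332):
  p=onz(c,u,250,.134);print(p,(np.linalg.inv(T)@np.r_[p,1]).round(4))
print([proj(c,(T@[-.0188,s*.025,0,1])[:3]) for s in(-1,1)])
print([onz(c,u,v,.105).round(4).tolist() for u,v in((141,74),(497,74))])
```

```text
[0.57240863 0.02710482 0.134     ] [-0.0152 -0.0118 -0.0065  1.    ]
[0.57052238 0.02003441 0.134     ] [-0.0152 -0.0045 -0.0065  1.    ]
[0.56863255 0.01296843 0.134     ] [-0.0152  0.0028 -0.0065  1.    ]
[(np.float64(280.3247955456467), np.float64(263.88080413155865)), (np.float64(373.29852930800354), np.float64(263.9250838494251))]
[[0.6864, 0.0921, 0.105], [0.6346, -0.1, 0.105]]
```

View pics/w2c.png

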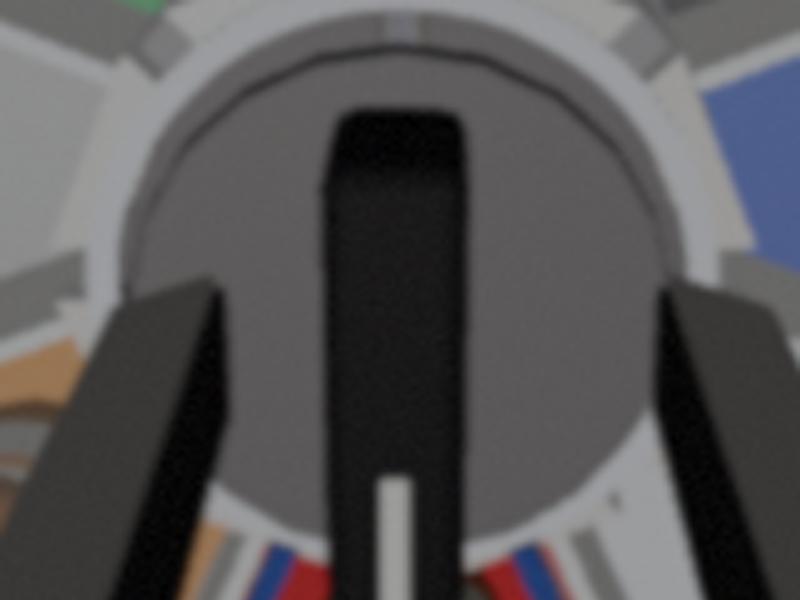

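Request:
step_arm:
  motion:
    - [[0.002, -0.005, 0, 0, 0, 0], [0.005, 0, 0, 0, 0, 0], [0, 0, 0, 0, 0, 0]]

```text
time_s: 3.6
ee_pos: [0.5637, 0.0227, 0.1101]
eef_rot: [0.291, 1.57, -3.112]
force: [-0.1, -0.2, -0.8]
grip_width: 0.0504
```

Request:
step_arm:
  motion:
    - [[0, 0, 0, 0, 0, 0], [0, 0, 0, 0, 0, 0], [0, 0, 0, 0, 0, 0], [0, 0, 0, 0, 0, 0]]
  fingers: 0.01
  squeeze: 35

```text
time_s: 4.1
ee_pos: [0.5638, 0.0223, 0.1105]
eef_rot: [1.584, 1.57, -1.819]
force: [-0.7, -0.1, 0.1]
grip_width: 0.0157
```

Run:
```python
from h import *
T=tool();print(T.round(4));o=get_obs();print(o['time_s'],np.degrees(np.arctan2(T[1,1],T[0,1])),o['force'],o['moment'],o['grip_width'])
```

```text
[[-1.000e-04 -2.586e-01 -9.660e-01  5.638e-01]
 [-6.000e-04 -9.660e-01  2.586e-01  2.230e-02]
 [-1.000e+00  6.000e-04 -0.000e+00  1.105e-01]
 [ 0.000e+00  0.000e+00  0.000e+00  1.000e+00]]
4.1 -104.98550365189108 [-0.73034752 -0.06691288  0.05346338] [ 0.13444154  0.05631422 -0.07363635] 0.015722465235202022
```

Request:
step_arm:
  motion:
    - [[0.004, 0, 0, 0, 0, 0], [0.004, 0, 0, 0, 0, 0], [0.0025, 0, 0, 0, 0, 0], [0, 0, 0, 0, 0, 0], [0, 0, 0, 0, 0, 0]]

```text
time_s: 4.72
ee_pos: [0.5641, 0.0223, 0.1024]
eef_rot: [3.022, 1.569, -0.382]
force: [-13.8, -2.7, 27.3]
grip_width: 0.0158
```

Request:
step_arm:
  motion:
    - [[-0.001, 0, 0, 0, 0, 0], [0, 0, 0, 0, 0, 0]]

```text
time_s: 4.97
ee_pos: [0.564, 0.0223, 0.1024]
eef_rot: [2.944, 1.57, -0.459]
force: [-8.5, -2.0, 15.9]
grip_width: 0.0155
```

Run:
```python
from h import *
T=tool();o=get_obs();print(o['time_s'],np.degrees(np.arctan2(T[1,1],T[0,1])),o['force'],o['moment'],o['grip_width'],o['ee_pos'])
c=cam('wrist');cv2.imwrite('pics/w3.png',c['bgr'])
```

```text
4.975 -104.99756818722159 [-8.50808506 -2.03595027 15.93950389] [-0.43243192  1.67734073 -0.08923319] 0.015532837174784075 [0.56400464 0.02225793 0.1024372 ]
```

View pics/w3.png

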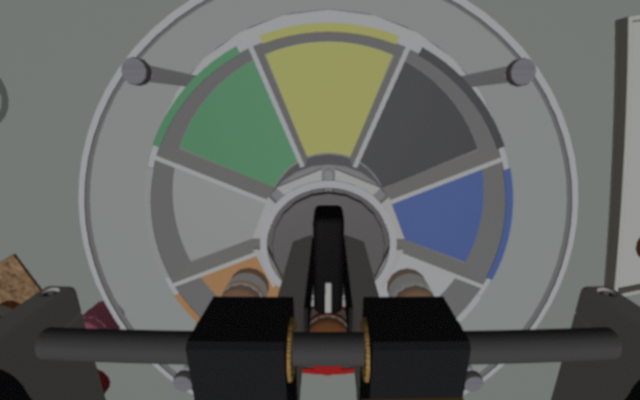

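Request:
step_arm:
  motion:
    - [[0, 0, 0, -3, 0, 0], [0, 0, 0, -5, 0, 0], [0, 0, 0, -7, 0, 0], [0, 0, 0, 0, 0, 0]]

```text
time_s: 5.52
ee_pos: [0.564, 0.0222, 0.1024]
eef_rot: [2.518, 1.57, -0.621]
force: [-8.6, -2.8, 16.6]
grip_width: 0.016
```

```bash
cat > st.py <<'E'
from h import *
import sys
T=tool();o=get_obs();print(o['time_s'],'psi',np.degrees(np.arctan2(T[1,1],T[0,1])).round(2),o['force'].round(1),o['moment'].round(2),o['grip_width'].round(4),o['ee_pos'].round(4),np.degrees(o['qpos']).round(1), 'x',T[:3,0].round(4))
if len(sys.argv)>1:
    c=cam('wrist');cv2.imwrite('pics/'+sys.argv[1],c['bgr'])
E
python3 st.py w4.png
```

```text
Traceback (most recent call last):
  File "st.py", line 3, in <module>
    T=tool();o=get_obs();print(o['time_s'],'psi',np.degrees(np.arctan2(T[1,1],T[0,1])).round(2),o['force'].round(1),o['moment'].round(2),o['grip_width'].round(4),o['ee_pos'].round(4),np.degrees(o['qpos']).round(1), 'x',T[:3,0].round(4))
                                                                                                                                         ^^^^^^^^^^^^^^^^^^^^^
AttributeError: 'float' object has no attribute 'round'
```

```bash
sed -i "s/o\['grip_width'\].round(4)/round(float(o['grip_width']),4)/" st.py
python3 st.py w4.png
```

```text
5.525 psi -89.88 [-8.6 -2.8 16.6] [-0.59  1.61  0.02] 0.016 [0.564  0.0222 0.1024] [-1.4 24.9 91.1 -0.  64.  88.4] x [ 8.e-04 -6.e-04 -1.e+00]
```

View pics/w4.png

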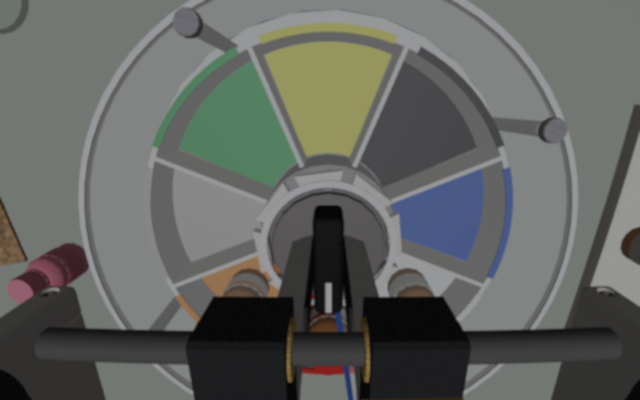

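The carousel turns with the tool: in the wrist view the pockets stay put, and the posts have moved to (188,22) and (552,130). 120° remain.

Request:
step_arm:
  motion:
    - [[0, 0, 0, -8, 0, 0], [0, 0, 0, -10, 0, 0], [0, 0, 0, -10, 0, 0], [0, 0, 0, -10, 0, 0], [0, 0, 0, -10, 0, 0], [0, 0, 0, -10, 0, 0], [0, 0, 0, -10, 0, 0], [0, 0, 0, -10, 0, 0], [0, 0, 0, -10, 0, 0], [0, 0, 0, -8, 0, 0], [0, 0, 0, -6, 0, 0], [0, 0, 0, 0, 0, 0]]

```text
time_s: 7.08
ee_pos: [0.5642, 0.0221, 0.1025]
eef_rot: [0.837, 1.569, -0.522]
force: [-6.4, -3.8, 15.2]
grip_width: 0.0158
```

```bash
python3 st.py w5.png
```

```text
7.075 psi 12.11 [-6.4 -3.8 15.2] [-0.84  1.15  0.04] 0.0158 [0.5642 0.0221 0.1025] [ -1.5  24.9  91.1  -0.1  63.9 -13.5] x [ 1.5e-03 -8.0e-04 -1.0e+00]
```

View pics/w5.png

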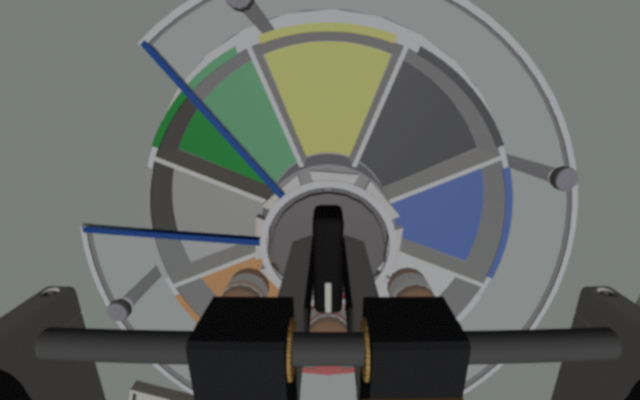

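Request:
step_arm:
  motion:
    - [[0, 0, 0, -9, 0, 0], [0, 0, 0, -9, 0, 0], [0, 0, 0, 0, 0, 0], [0, 0, 0, 0, 0, 0]]

```text
time_s: 7.62
ee_pos: [0.5643, 0.0221, 0.1024]
eef_rot: [0.564, 1.569, -0.483]
force: [-5.1, -4.0, 15.2]
grip_width: 0.0154
```

```bash
python3 st.py w6.png
```

```text
7.625 psi 30.02 [-5.1 -4.  15.2] [-0.85  1.12  0.05] 0.0154 [0.5643 0.0221 0.1024] [ -1.5  24.9  91.1  -0.   63.9 -31.4] x [ 1.5e-03 -8.0e-04 -1.0e+00]
```

View pics/w6.png

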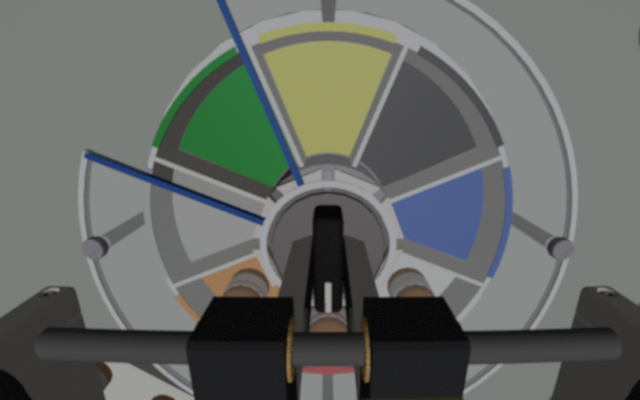

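Request:
step_arm:
  motion:
    - [[-0.003, 0, 0, 0, 0, 0], [-0.003, 0, 0, 0, 0, 0], [-0.0025, 0, 0, 0, 0, 0], [0, 0, 0, 0, 0, 0]]

```text
time_s: 8.18
ee_pos: [0.5642, 0.0221, 0.1102]
eef_rot: [0.455, 1.569, -0.592]
force: [-1.2, -3.7, 5.4]
grip_width: 0.0156
```

Request:
step_arm:
  motion:
    - [[0, 0, 0, 0, 0, 0], [0, 0, 0, 0, 0, 0], [-0.02, 0, 0, 0, 0, 0], [-0.03, 0, 0, 0, 0, 0], [-0.03, 0, 0, 0, 0, 0], [-0.025, 0, 0, 0, 0, 0], [0, 0, 0, 0, 0, 0]]
  fingers: 0.05

```text
time_s: 9.05
ee_pos: [0.5645, 0.0227, 0.2158]
eef_rot: [1.078, 1.568, 0.031]
force: [-0.8, 0.3, -0.6]
grip_width: 0.0495
```

```bash
python3 st.py w7.png
```

```text
9.05 psi 30.02 [-0.8  0.3 -0.6] [-0.04 -0.08 -0.01] 0.0495 [0.5645 0.0227 0.2158] [ -1.4  18.6  84.    0.   77.3 -31.4] x [ 2.9e-03  1.0e-04 -1.0e+00]
```

View pics/w7.png

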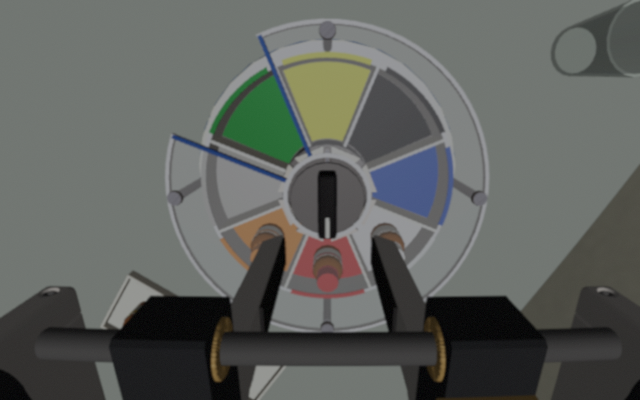

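Run:
```python
from h import *
c=cam('wrist');o=get_obs()
a=cv2.imread('pics/w1.png')
for n,im in(('w1',a),('now',c['bgr'])):
    k=im[140:250,280:385]
    cv2.imwrite(f'pics/k_{n}.png',cv2.resize(k,None,fx=5,fy=5,interpolation=cv2.INTER_CUBIC))
    g=im.astype(float).mean(2)
    for r in (185,192,198):
        print(n,r,np.round(g[r,284:375]).astype(int).tolist())
k=np.hstack([cv2.imread('pics/k_w1.png'),cv2.imread('pics/k_now.png')]);cv2.imwrite('pics/kk.png',cv2.resize(k,None,fx=.75,fy=.75))
```

```text
w1 185 [149, 150, 150, 151, 151, 151, 148, 136, 114, 97, 88, 85, 86, 90, 91, 91, 91, 91, 91, 90, 91, 90, 91, 91, 91, 91, 91, 91, 91, 91, 91, 91, 92, 91, 92, 91, 85, 64, 37, 21, 24, 26, 29, 28, 27, 27, 28, 25, 26, 26, 28, 24, 27, 23, 21, 24, 44, 73, 86, 90, 88, 90, 89, 90, 89, 90, 89, 89, 88, 89, 89, 88, 90, 89, 89, 89, 89, 88, 87, 89, 87, 83, 80, 81, 94, 116, 138, 149, 151, 150, 150]
w1 192 [133, 129, 132, 143, 150, 149, 137, 115, 93, 81, 82, 88, 91, 92, 91, 91, 91, 91, 90, 91, 90, 90, 91, 90, 91, 90, 90, 90, 91, 90, 91, 90, 90, 90, 90, 91, 84, 64, 36, 23, 24, 27, 29, 28, 28, 26, 27, 25, 28, 27, 26, 26, 25, 23, 19, 19, 45, 72, 87, 90, 88, 89, 89, 90, 88, 88, 88, 88, 90, 89, 89, 89, 88, 89, 88, 88, 88, 89, 88, 88, 89, 88, 84, 80, 83, 98, 124, 143, 150, 149, 138]
w1 198 [148, 149, 149, 150, 151, 151, 144, 118, 87, 76, 82, 87, 89, 90, 90, 91, 90, 90, 90, 89, 91, 90, 91, 90, 90, 89, 90, 89, 90, 91, 89, 90, 90, 91, 91, 89, 83, 64, 37, 21, 25, 26, 26, 26, 25, 25, 26, 25, 25, 25, 24, 25, 23, 22, 19, 28, 51, 75, 85, 89, 88, 88, 90, 89, 88, 88, 88, 88, 88, 88, 89, 88, 88, 89, 88, 87, 88, 87, 
[... 518 characters left out ...]
8, 87, 87, 87, 88, 88, 87, 88, 88, 87, 87, 88, 88, 88, 88, 87, 88, 88, 88, 82, 60, 33, 17, 18, 22, 22, 21, 22, 23, 27, 24, 24, 26, 24, 26, 25, 21, 20, 27, 51, 73, 86, 89, 89, 88, 88, 87, 88, 88, 88, 88, 88, 87, 88, 88, 88, 88, 88, 88, 87, 87, 88, 88, 87, 87, 84, 79, 83, 93, 114, 138, 149, 151, 149, 145, 142, 140]
now 198 [140, 149, 149, 138, 115, 91, 81, 82, 86, 86, 87, 87, 87, 86, 88, 87, 86, 88, 87, 88, 86, 87, 87, 86, 87, 88, 87, 86, 86, 86, 88, 88, 88, 81, 60, 31, 18, 20, 22, 24, 23, 24, 23, 22, 25, 25, 25, 26, 26, 20, 21, 19, 28, 50, 73, 85, 87, 88, 87, 88, 88, 87, 89, 87, 88, 88, 87, 87, 88, 86, 86, 87, 87, 87, 88, 86, 87, 86, 86, 86, 83, 78, 84, 107, 134, 148, 151, 146, 129, 110, 100]
```

View pics/kk.png

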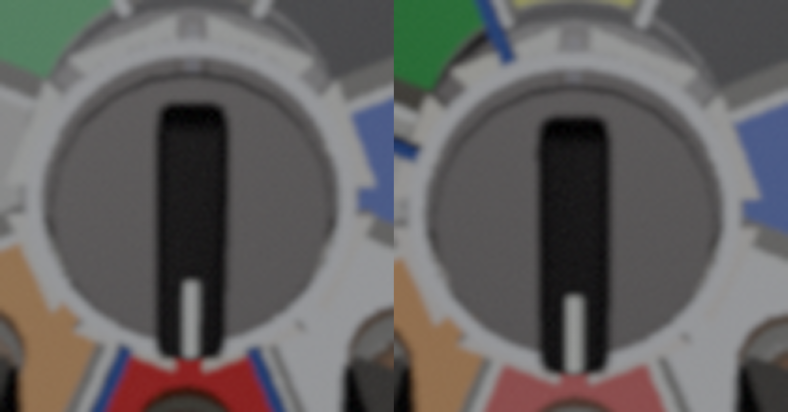

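Request:
step_arm:
  motion:
    - [[0, 0, 0, 9, 0, 0], [0, 0, 0, 9, 0, 0], [0, 0, 0, 9, 0, 0], [0, 0, 0, 9, 0, 0], [0, 0, 0, 9, 0, 0]]
  fingers: 0.045

```text
time_s: 9.78
ee_pos: [0.5634, 0.0226, 0.2128]
eef_rot: [-1.363, 1.568, 3.083]
force: [0.4, -0.2, -0.8]
grip_width: 0.0452
```

Request:
step_arm:
  motion:
    - [[0.01, -0.017, -0.046, 0, 0, 0], [0.01, -0.017, -0.046, 0, 0, 0], [0.01, -0.017, -0.046, 0, 0, 0], [0.01, -0.017, -0.046, 0, 0, 0], [0.01, -0.017, -0.046, 0, 0, 0], [0, -0.017, -0.046, 0, 0, 0], [0, -0.017, -0.046, 0, 0, 0], [0, 0, 0, 0, 0, 0], [0, 0, 0, 0, 0, 0], [0, 0, 0, 0, 0, 0]]

```text
time_s: 11.02
ee_pos: [0.5324, 0.3632, 0.1641]
eef_rot: [-0.651, 1.57, -2.485]
force: [-0.5, -0.1, -0.4]
grip_width: 0.0445
```

```bash
python3 st.py w8.png
python3 - <<'E'
from h import *
c=cam('wrist');print(blobs(c,(45,100,30),(80,255,255),amin=30))
E
```

```text
11.025 psi -15.06 [-0.5 -0.1 -0.4] [ 0.03 -0.02  0.02] 0.0445 [0.5324 0.3632 0.1641] [31.  31.2 73.  -0.  75.9 46.1] x [-5.e-04 -4.e-04 -1.e+00]
[([327.4, 198.7], [315, 185, 26, 29, 589])]
```

View pics/w8.png

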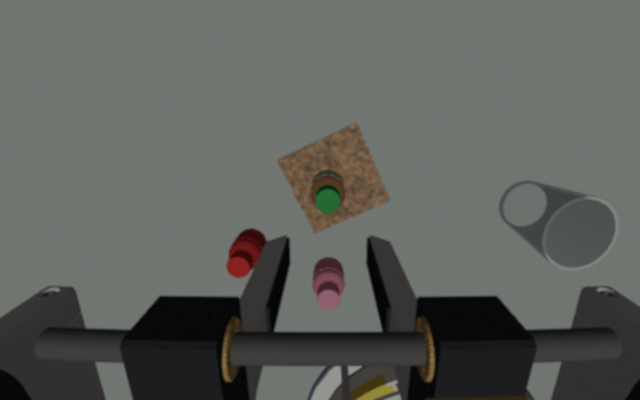

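Run:
```python
from h import *
c=cam('wrist');T=tool()
for v in(199,201.3):
    p=onz(c,327.6,v,.066);print(p,(np.linalg.inv(T)@np.r_[p,1]).round(4))
print(np.linalg.norm(onz(c,315,201,.066)-onz(c,341,201,.066)))
```

```text
[0.53313029 0.36598956 0.066     ] [ 0.0985 -0.     -0.0025  1.    ]
[0.53258638 0.36396779 0.066     ] [ 9.85e-02 -0.00e+00 -4.00e-04  1.00e+00]
0.022766594388453368
```

Request:
step_arm:
  motion:
    - [[0.035, 0, -0.001, 0, 0, 0], [0.035, 0, 0, 0, 0, 0], [0.03, 0, 0, 0, 0, 0], [0.0135, 0, 0, 0, 0, 0], [0, 0, 0, 0, 0, 0], [0, 0, 0, 0, 0, 0]]

```text
time_s: 11.92
ee_pos: [0.533, 0.3656, 0.0524]
eef_rot: [2.372, 1.569, 0.539]
force: [0.6, 0.8, -0.4]
grip_width: 0.0448
```

```bash
python3 st.py w9.png
```

```text
11.925 psi -14.99 [ 0.6  0.8 -0.4] [-0.04 -0.1   0.  ] 0.0448 [0.533  0.3656 0.0524] [31.2 37.9 78.1 -0.  63.9 46.2] x [ 0.0017  0.001  -1.    ]
```

View pics/w9.png

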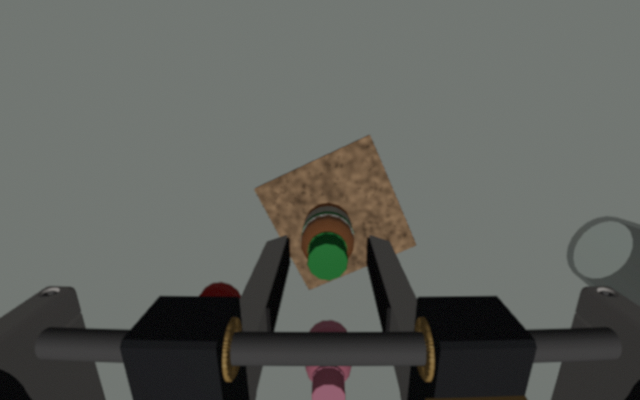

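Run:
```python
from h import *
c=cam('wrist');T=tool();b=blobs(c,(45,100,30),(80,255,255),amin=30);print(b)
for v in(256,259):
    p=onz(c,b[0][0][0],v,.066);print(p,(np.linalg.inv(T)@np.r_[p,1]).round(4))
```

```text
[([327.2, 255.8], [308, 232, 40, 48, 1554])]
[0.53326136 0.36738966 0.066     ] [-1.37e-02 -1.00e-04 -1.80e-03  1.00e+00]
[0.53279067 0.36563402 0.066     ] [-1.37e-02 -1.00e-04  0.00e+00  1.00e+00]
```

Request:
step_arm:
  motion:
    - [[0.001, 0, 0, 0, 0, 0], [0, 0, 0, 0, 0, 0], [0, 0, 0, 0, 0, 0], [0, 0, 0, 0, 0, 0], [0, 0, 0, 0, 0, 0]]
  fingers: 0.01
  squeeze: 15

```text
time_s: 12.65
ee_pos: [0.5325, 0.3654, 0.05]
eef_rot: [2.498, 1.571, 0.665]
force: [-0.0, -0.5, 1.1]
grip_width: 0.0226
```

Request:
step_arm:
  motion:
    - [[-0.01, 0, 0, 0, 0, 0], [-0.02, 0, 0, 0, 0, 0], [-0.03, 0, 0, 0, 0, 0], [-0.03, 0, 0, 0, 0, 0], [-0.03, 0, 0, 0, 0, 0], [-0.02, 0, 0, 0, 0, 0], [0, 0, 0, 0, 0, 0], [0, 0, 0, 0, 0, 0]]

```text
time_s: 13.65
ee_pos: [0.5322, 0.3652, 0.1895]
eef_rot: [-0.76, 1.57, -2.592]
force: [0.5, 0.4, -0.5]
grip_width: 0.0226
```

```bash
python3 st.py w10.png
```

```text
13.65 psi -14.98 [ 0.5  0.4 -0.5] [-0.07 -0.1  -0.06] 0.0226 [0.5322 0.3652 0.1895] [31.2 30.2 71.  -0.  78.8 46.2] x [-7.e-04 -4.e-04 -1.e+00]
```

View pics/w10.png

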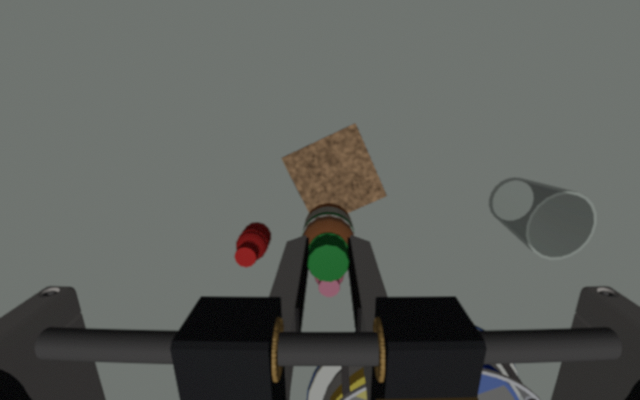

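Request:
step_arm:
  motion:
    - [[0, 0.003, 0.02, 0, 0, 0], [0, 0.003, 0.04, 0, 0, 0], [0, 0.003, 0.04, 0, 0, 0], [0, 0.003, 0.045, 0, 0, 0], [0, 0.003, 0.045, 0, 0, 0], [0, 0.003, 0.045, 0, 0, 0], [0, 0.003, 0.045, 0, 0, 0], [0, 0.003, 0.025, 0, 0, 0], [0, 0, 0.018, 0, 0, 0], [0, 0, 0, 0, 0, 0], [0, 0, 0, 0, 0, 0], [0, 0, 0, 0, 0, 0]]

```text
time_s: 15.2
ee_pos: [0.4722, 0.0479, 0.1898]
eef_rot: [-1.597, 1.571, 2.854]
force: [-0.1, 0.1, -1.5]
grip_width: 0.0226
```

```bash
python3 st.py w11.png
python3 - <<'E'
from h import *
for n in('top','scene'):
    c=cam(n);cv2.imwrite(f'pics/{n}2.png',c['bgr']); 
    b=(225,110,400,280) if n=='top' else (230,110,390,250)
    cv2.imwrite(f'pics/{n}2c.png',cv2.resize(c['bgr'][b[1]:b[3],b[0]:b[2]],None,fx=3.5,fy=3.5,interpolation=cv2.INTER_CUBIC))
E
```

```text
15.2 psi -14.93 [-0.1  0.1 -1.5] [-0.03 -0.05 -0.02] 0.0226 [0.4722 0.0479 0.1898] [  1.4   8.4 100.1   0.   71.6  16.3] x [-2.e-04  1.e-04 -1.e+00]
```

View pics/w11.png

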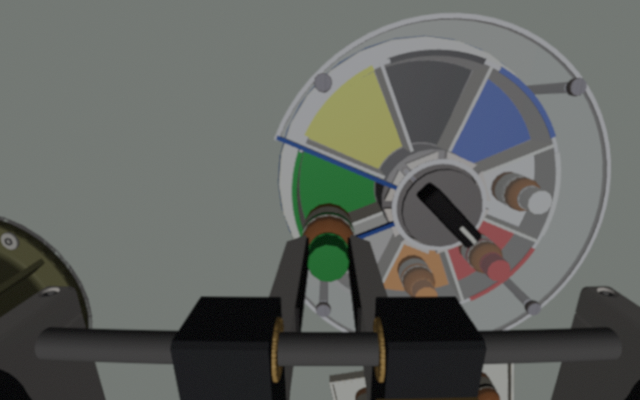

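View pics/scene2c.png

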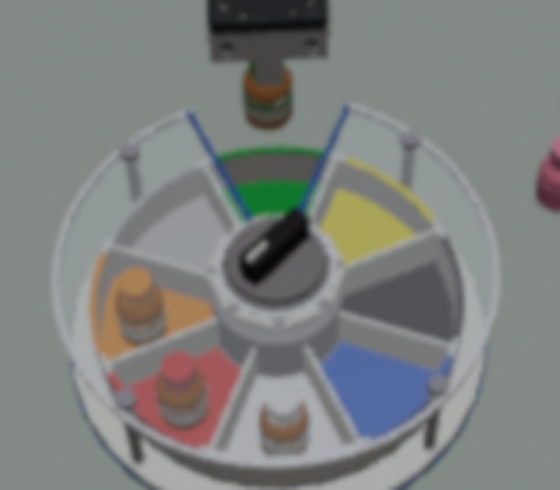

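Request:
step_arm:
  motion:
    - [[0.02, 0, 0.001, 0, 0, 0], [0.03, 0, 0, 0, 0, 0], [0.025, 0, 0, 0, 0, 0], [0.015, 0, 0, 0, 0, 0], [0.01, 0, 0, 0, 0, 0], [0, 0, 0, 0, 0, 0], [0, 0, 0, 0, 0, 0]]

```text
time_s: 16.23
ee_pos: [0.4723, 0.0462, 0.0906]
eef_rot: [1.883, 1.57, 0.051]
force: [0.0, -0.2, -0.4]
grip_width: 0.0221
```

```bash
python3 st.py w12.png
```

```text
16.225 psi -14.98 [ 0.  -0.2 -0.4] [-0.05 -0.   -0.07] 0.0221 [0.4723 0.0462 0.0906] [  1.2  15.4 106.1   0.   58.4  16.1] x [ 1.2e-03  1.0e-04 -1.0e+00]
```

View pics/w12.png

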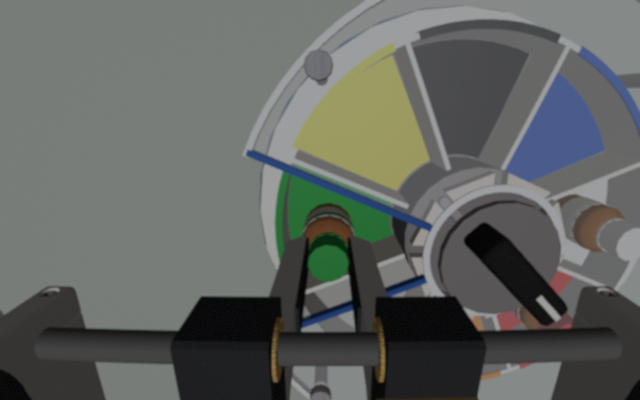

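Well centred between the blue edges. The remaining drop is about 18.6 mm, to z ≈ 0.072.

Request:
step_arm:
  motion:
    - [[0.008, 0, 0, 0, 0, 0], [0.006, 0, 0, 0, 0, 0], [0.003, 0, 0, 0, 0, 0], [0.001, 0, 0, 0, 0, 0], [0, 0, 0, 0, 0, 0], [0, 0, 0, 0, 0, 0]]

```text
time_s: 17.02
ee_pos: [0.4719, 0.0462, 0.072]
eef_rot: [1.882, 1.571, 0.049]
force: [-0.5, 0.5, -0.6]
grip_width: 0.0228
```

Request:
step_arm:
  motion:
    - [[0.0006, 0, 0, 0, 0, 0], [0, 0, 0, 0, 0, 0]]

```text
time_s: 17.27
ee_pos: [0.4721, 0.0462, 0.0719]
eef_rot: [1.867, 1.57, 0.035]
force: [-2.8, -0.4, 7.7]
grip_width: 0.0225
```

Request:
step_arm:
  motion:
    - [[0, 0, 0, 0, 0, 0], [0, 0, 0, 0, 0, 0], [0, 0, 0, 0, 0, 0], [0, 0, 0, 0, 0, 0]]
  fingers: 0.04

```text
time_s: 17.77
ee_pos: [0.4718, 0.0461, 0.0713]
eef_rot: [-1.244, 1.571, -3.076]
force: [-0.1, -0.8, -0.1]
grip_width: 0.0401
```

```bash
python3 st.py w13.png
```

```text
17.775 psi -14.99 [-0.1 -0.8 -0.1] [-0.06 -0.09  0.05] 0.0401 [0.4718 0.0461 0.0713] [  1.2  17.1 106.9  -0.   55.9  16.1] x [-1.e-04 -0.e+00 -1.e+00]
```

View pics/w13.png

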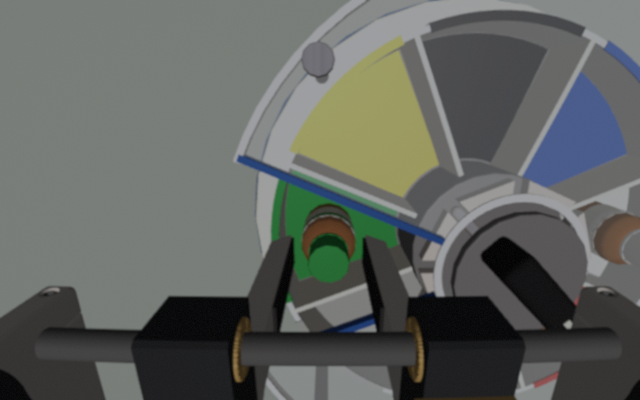

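Released: the cap at (329,258) sits clear between the fingers. Rising straight up, then back out of the way.

Request:
step_arm:
  motion:
    - [[-0.01, 0, 0, 0, 0, 0], [-0.02, 0, 0, 0, 0, 0], [-0.03, 0, 0, 0, 0, 0], [-0.04, 0, 0, 0, 0, 0], [-0.04, 0, 0, 0, 0, 0], [-0.03, 0, 0, 0, 0, 0], [-0.02, 0, 0, 0, 0, 0], [0, -0.06, 0, 0, 0, 0], [0, -0.06, 0, 0, 0, 0], [0, 0, 0, 0, 0, 0], [0, 0, 0, 0, 0, 0]]

```text
time_s: 19.2
ee_pos: [0.3564, 0.0772, 0.2621]
eef_rot: [1.938, 1.569, 0.106]
force: [0.6, -0.6, -0.7]
grip_width: 0.0399
```

```bash
python3 st.py w14.png
python3 - <<'E'
from h import *
C={}
for n in('top','scene'):
    c=cam(n);C[n]=c;cv2.imwrite(f'pics/{n}3.png',c['bgr']); 
    b=(225,110,400,280) if n=='top' else (230,110,390,260)
    cv2.imwrite(f'pics/{n}3c.png',cv2.resize(c['bgr'][b[1]:b[3],b[0]:b[2]],None,fx=3.5,fy=3.5,interpolation=cv2.INTER_CUBIC))
E
```

```text
19.2 psi -14.97 [ 0.6 -0.6 -0.7] [-0.05 -0.04  0.02] 0.0399 [0.3564 0.0772 0.2621] [  6.5 -10.1 108.5  -0.   81.5  21.4] x [ 1.5e-03  2.0e-04 -1.0e+00]
```

View pics/scene3c.png

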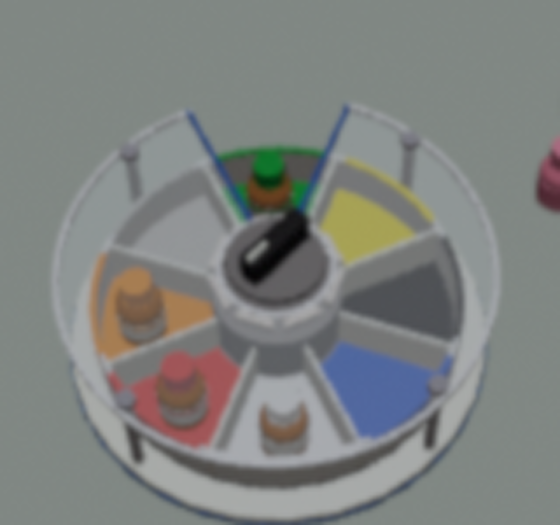

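View pics/top3.png

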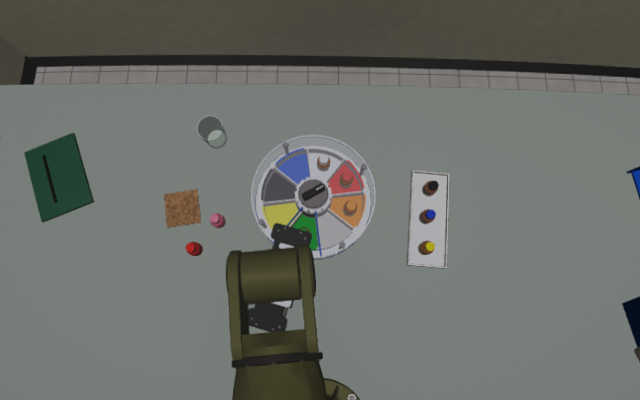

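View pics/w14.png

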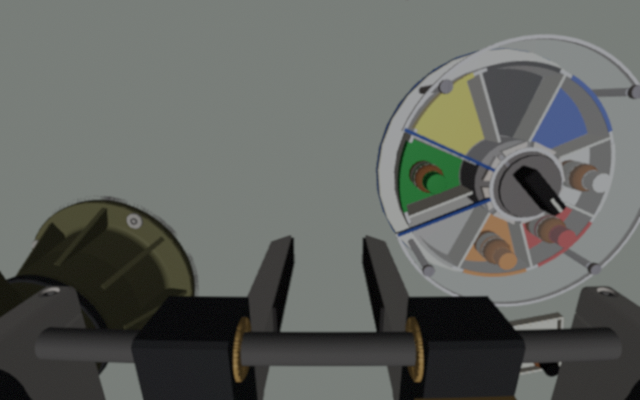

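Run:
```python
from h import *
w=cam('wrist');s=cam('scene');T=tool()
h=blobs(w,(45,100,30),(80,255,255),amin=20,box=(400,130,470,230));print(h)
cv2.imwrite('pics/wc.png',cv2.resize(w['bgr'][120:240,380:580],None,fx=4,fy=4,interpolation=cv2.INTER_CUBIC))
sp=(230+268/3.5,110+163/3.5)
print(onz(w,435,183,.088),onz(s,*sp,.085),tri(w,(435,183),s,sp),'expected',.4719,.0462)
```

```text
[([426.4, 172.0], [400, 140, 62, 72, 2412])]
[0.47026086 0.04617373 0.088     ] [0.46990875 0.04789317 0.085     ] (array([0.47089169, 0.0467089 , 0.08701406]), np.float64(0.0018151835787441064)) expected 0.4719 0.0462
```

View pics/wc.png

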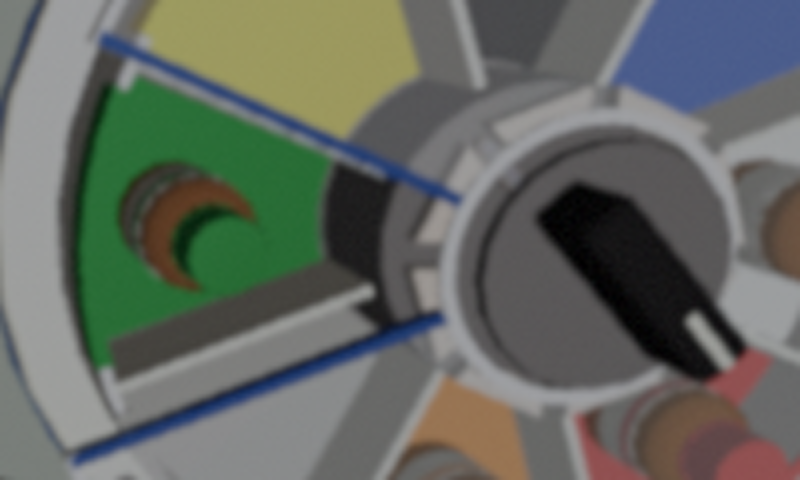

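The bottle stands upright in the green pocket. Its cap triangulates to (0.471, 0.047, 0.087), against an expected top height of 0.088. The pocket is centred between the blue edges. Handing in.

```bash
python3 -c "
from station import ticket
print(ticket.hand_in())"
```

```text
the job is handed in; nothing more can be done
None
```

The green-capped bottle from the cork mat now stands in the green carousel pocket, under the gap in the cover, and the job is handed in at about 19 s of the 61 s allowed. No verdict was reported.

**What I did:** I gripped the knob's bar, pressed it to the bottom (about 8 mm) and turned the carousel 135° counter-clockwise. I let the knob come back up before touching the bottle. Then I lifted the bottle by its cap and set it down on the pocket floor with about 8 N of contact force before releasing it.

**Last checks:**
- **Bottle:** its cap is at (0.471, 0.047, 0.087) m. It should be at (0.472, 0.046, 0.088) m, and the two camera views agree within 1.8 mm. It looks upright.
- **Pocket and knob:** the green pocket is centred between the blue edges. After the turn, the bar and flange measured within about 1 pixel of their starting size in the wrist view, so the knob is fully up.
- **Everything else:** the other three bottles are upright on the tray. The beaker and the look-alikes are where they were. The arm is clear of everything.

No check failed. Early on, the estimates of the carousel's axis differed by 2–3 mm, and a close wrist view settled them before I gripped the knob.

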